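# Put the returned pipe fittings back in their bins

### The job

Four stainless fittings have come back to the spares bench: a pipe bend, a tee, a clamp ferrule and a union nut. Put each one into the yellow bin that already holds its kind, flat on the bin's floor in front of the stock and the same way up as it is now. Set them down rather than dropping them, as a nicked sealing edge leaks, and do not knock over the glass sample bottle.

Things in the scene. Friction and masses are not known exactly. Their poses are not given: they have to be found in the camera images.
- bend: Loose 90-degree bend of stainless tube, 29 mm diameter, lying flat: centre-line radius 45 mm plus 10 mm straight at each end. Origin on the underside below the middle of the curve, z up, tube axis 14.5 mm up. x points outward from the curve, so at the origin the tube runs along y. It covers x -31 to +15, y -49 to +49 mm. 0.13 to 0.2 kg.
- tee: Loose pipe tee of stainless tube, 29 mm diameter, lying flat: run along x (-46 to +46 mm), branch along +y, ending 46 mm from the run's axis. Origin on the underside below the crossing of the axes, z up; axes 14.5 mm up. 0.17 to 0.28 kg.
- ferrule: Loose stainless clamp ferrule standing on its flange: round flange of 50.5 mm diameter, 4.5 mm thick, at the foot, and a tube stub of 29 mm diameter up to 43 mm above the bench. Origin at the centre of the underside, z up along the axis. 0.12 to 0.19 kg.
- nut: Loose round union nut, stainless, lying flat: a ring of 56 mm outside diameter, 36 mm bore, 21 mm high, with four slots in its rim. Origin at the centre of the underside, z up along the axis. 0.15 to 0.24 kg.
- bin_bends: Yellow picking bin, 185 mm deep (x), 125 wide (y), fixed. Origin: centre of underside; the low front looks along -x, to the robot. Inner floor 3 mm up, x +/-89, y +/-59 mm. Walls: front 34 mm high, back 65, sides rising 34 to 65 over the front 75. Holds two bends, fixed, at the rear (x from +10 mm back, up to 32 mm above the bench); the floor before them is free.
- bin_tees: Yellow picking bin, 185 mm deep (x), 125 wide (y), fixed. Origin: centre of underside; the low front looks along -x, to the robot. Inner floor 3 mm up, x +/-89, y +/-59 mm. Walls: front 34 mm high, back 65, sides rising 34 to 65 over the front 75. Holds a tee, fixed, lying across the rear (x from +27 mm back, up to 32 mm above the bench); the floor before it is free.
- bin_ferrules: Yellow picking bin, 185 mm deep (x), 125 wide (y), fixed. Origin: centre of underside; the low front looks along -x, to the robot. Inner floor 3 mm up, x +/-89, y +/-59 mm. Walls: front 34 mm high, back 65, sides rising 34 to 65 over the front 75. Holds two ferrules, fixed, standing at the rear (x from +35 mm back, up to 46 mm above the bench); the floor before them is free.
- bin_nuts: Yellow picking bin, 185 mm deep (x), 125 wide (y), fixed. Origin: centre of underside; the low front looks along -x, to the robot. Inner floor 3 mm up, x +/-89, y +/-59 mm. Walls: front 34 mm high, back 65, sides rising 34 to 65 over the front 75. Holds three nuts, fixed, at the rear (x from +31 mm back, up to 45 mm above the bench); the floor before them is free.
- sample_bottle: Small bottle of brown glass with a white cap, 42 mm diameter, 78 mm high, standing loose near the fittings. Origin at the centre of its underside, z up. Not part of the job; it must stay standing.
Things that resemble listed ones, but are neither listed nor needed, are in the scene too. Leave any green or turquoise look-alike of the tee alone.

How it is judged:
By the outcome, as a careful person would: the job done as asked, in the order asked, and still so for the second after the job is handed in, with the robot touching nothing.
It also fails if it takes over 106 s, if anything falls off the work surface, if the arm or the gripper's body presses on something with over 40 N, if the wrist force passes 120 N, or if a joint passes its speed limit or range.

### The arm

A 7-joint arm with a two-finger parallel gripper is mounted at the origin on the work surface. World frame = base frame: x ahead of the robot, y to its left, z up, the work surface at z = 0. Lengths are in m, angles in rad, forces in N, time in s.
With the tool pointing down it reaches from about 0.4 to 0.9 m from the base axis. Payload 5.5 kg.
Tool frame: the origin (TCP) lies midway between the tips of the shut fingers; the grasp point (between the pads) lies 19 mm behind it (manip.grip_depth is the distance from the TCP to the grasp point, in m); z points along the fingers, y is the line along which they close (so a half turn about z gives the same grasp; the last joint's range is limited). The gripper opens to 92 mm and grips with 3 to 60 N. Pads are 19 mm wide; open, the fingers measure 130 mm over their backs; the gripper's body (75 mm by 190 mm) begins 47 mm behind the grasp point.
Start: joints at [1.39, 0.501, -0.427, 1.55, 0.221, 1.138, -0.21], TCP at [0.279, -0.587, 0.227] pointing down, gripper open.
Joint ranges: [-2.88, 2.88], [-0.31, 2.03], [-1.54, 1.56], [0.2, 2.42], [-1.41, 4.55], [0.19, 2.02], [-2.57, 2.57]. Speed limits (rad/s): [2.57, 2.57, 3.14, 3.14, 3.14, 3.14, 3.14].

### API

Orientations are given as a unit quaternion [x, y, z, w].
In Python, from bench import manip, effector, viewer gives the robot as it stands. Calls block until the motion is done:
- manip.move_pose(position, orientation): joint-space move of the TCP to a pose.
- manip.servo_line(position, ori=None, vel=0.15): straight line of the TCP; ori=None keeps the orientation; vel is the mean speed in m/s.
- manip.movej(angles): joint-space move.
- effector.open_jaws() and effector.close(f_grip=None): open the fingers fully, or close them until they stop; f_grip is the grip in N (None keeps the last).
- manip.sleep(seconds).
- manip.solve_ik(position, orientation): joint angles nearest the present ones, or None.
- viewer.get_image(name): name is "scene" or "top" or "wrist"; returns the picture (420x560x3 uint8, red, green, blue); there is no depth.
- viewer.get_calibration(name): a dict with "vfov" (degrees; the focal length in pixels is half the picture's height over the tangent of half this angle, whatever the lens; pixels are square), "cx", "cy" (the principal point, pixels), "dist_coeffs" ([k1, k2, p1, p2, k3] as OpenCV has them; the pictures are not rectified), "eye" and "attitude" of the camera in the world. Camera axes: x right, y down, z forward; pixel columns grow to the right and rows downward; lengths in m; the calibration is good to about 2 mm. A picture is of the moment at which its call begins: read the wrist's pose just before it. get_calibration takes no time and is no camera call; for the wrist camera it gives the pose at the moment of the call.
A pose or a line that the arm cannot do raises manip.PlanningError and nothing moves.
- manip.hand_in(): hands the job in; it is judged then, once.
Readings, each from a call of its own:
- manip.current_clock(): time.
- manip.current_q(): joint angles.
- manip.current_joint_velocities(): joint speeds.
- manip.current_tau(): joint torques, N m.
- manip.current_tool_pos(): TCP position.
- manip.current_tcp_rot(): TCP orientation.
- manip.current_force(): force on the tool from outside, world axes, zero at the start.
- manip.current_wrist_torque(): the same for the moment, N m.
- manip.current_finger_gap(): finger opening in m.
- manip.current_gripper_force(): force on a finger pad.
Only numpy, scipy, OpenCV 4.12 (cv2) and the standard library are available. Lean on these libraries where they do the work, as an engineer would, in place of code of your own. Each camera call takes 0.05 s, during which the arm holds its last target. There are 200 camera calls.

## Working session

There is one attempt and no reset: what is moved stays moved. The work goes in short steps, each a Python script; the robot and the scene stay as the last script left them, time stands still between calls to the robot, and variables do not carry over. Pictures are saved under pics/ and viewed, at most 14 in all, crops included, and the job is handed in when it is done.

```bash
mkdir -p pics; ls; python3 - <<'E'
from bench import manip, effector, viewer
import cv2
for n in("top","scene"):
    cv2.imwrite(f"pics/{n}0.png",viewer.get_image(n)[:,:,::-1]); print(viewer.get_calibration(n))
print(manip.current_tcp_rot(),manip.grip_depth,manip.current_clock())
E
```

```text
pics
{'vfov': 49.32180767402734, 'cx': 287.09608397176004, 'cy': 209.9388860657018, 'dist_coeffs': array([-0.02413345,  0.        ,  0.        ,  0.        ,  0.        ]), 'eye': array([0.28704533, 0.06646197, 1.0424523 ]), 'attitude': array([-0.69568975,  0.71524212, -0.04861936,  0.04561396])}
{'vfov': 51.68374629394663, 'cx': 284.2130167513666, 'cy': 204.33341770776264, 'dist_coeffs': array([-0.12466101,  0.        ,  0.        ,  0.        ,  0.        ]), 'eye': array([1.01170687, 0.59678925, 0.69921137]), 'attitude': array([ 0.3617997 ,  0.82648666, -0.39483128, -0.17357722])}
[ 9.75474929e-01  2.20108885e-01 -1.82630626e-04 -8.41807472e-04] 0.0188 0.1
```

View pics/top0.png

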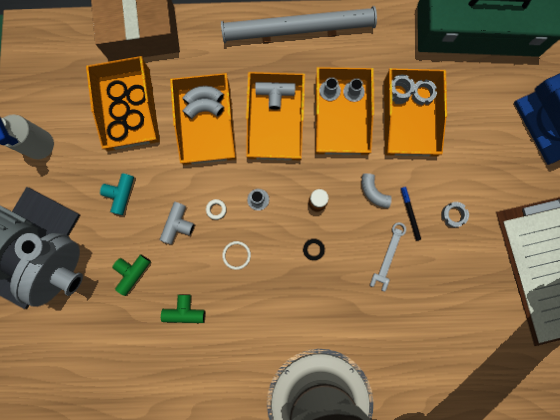

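View pics/scene0.png

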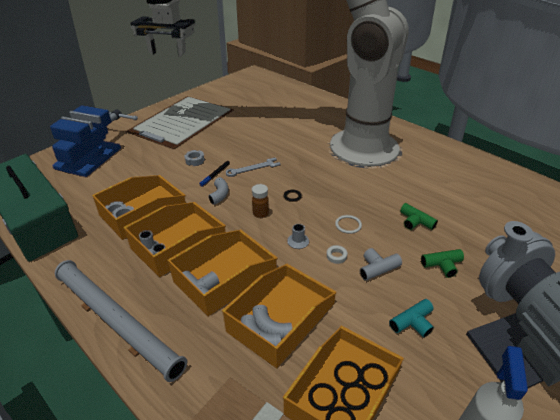

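Top view: grey tee (176,223), ferrule (258,199), bottle (318,200), bend (376,190) with a pen beside it, nut (456,215). The bins from left to right hold O-rings, bends (204,118), tees (275,117), ferrules (343,110) and nuts (415,112). Next I'll zoom in for measurement.

```bash
python3 - <<'E'
import cv2
im=cv2.imread("pics/top0.png")
cv2.imwrite("pics/c1.png",cv2.resize(im[160:260,145:345],None,fx=4,fy=4,interpolation=cv2.INTER_CUBIC))
cv2.imwrite("pics/c2.png",cv2.resize(im[160:260,330:490],None,fx=5,fy=5,interpolation=cv2.INTER_CUBIC))
cv2.imwrite("pics/c3.png",cv2.resize(im[60:170,165:455],None,fx=2.75,fy=2.75,interpolation=cv2.INTER_CUBIC))
E
```

```text
(no output)
```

View pics/c1.png

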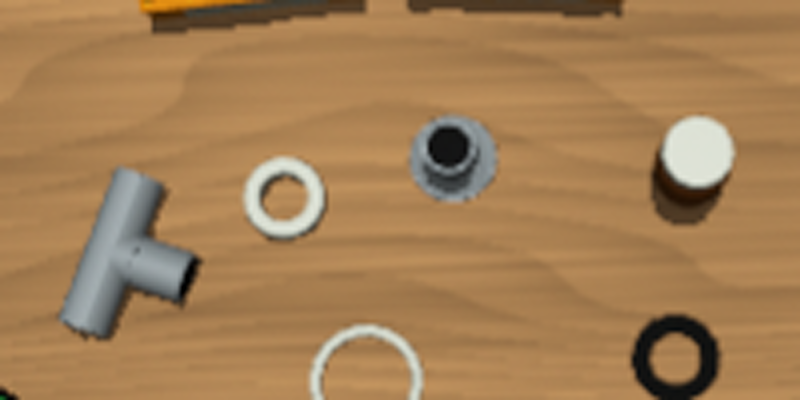

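View pics/c2.png

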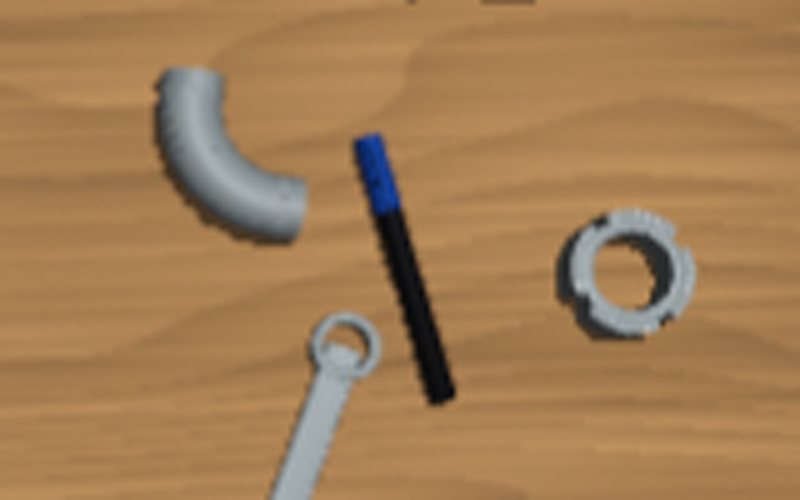

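View pics/c3.png

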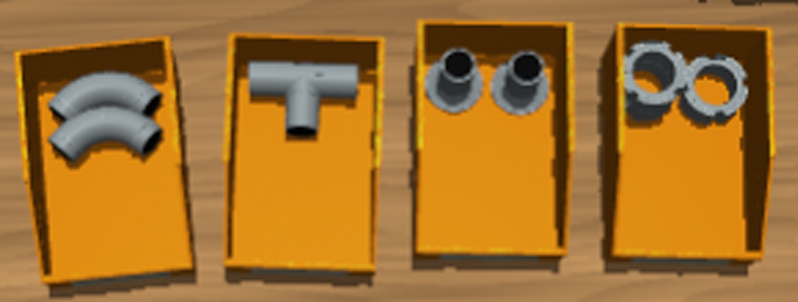

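```bash
cat > fit.py <<'E'
import numpy as np, cv2
from scipy.spatial.transform import Rotation as R
from scipy.optimize import least_squares
def project(P,c):
    f=210/np.tan(np.radians(c["vfov"])/2)
    K=np.array([[f,0,c["cx"]],[0,f,c["cy"]],[0,0,1.]])
    W=R.from_quat(c["attitude"]).inv().as_matrix()
    return cv2.projectPoints(np.asarray(P,float),W,-W@c["eye"],K,np.array(c["dist_coeffs"]))[0][:,0]
def world(p,L):
    c,s=np.cos(p[2]),np.sin(p[2]); L=np.asarray(L,float)
    return np.c_[p[0]+c*L[:,0]-s*L[:,1],p[1]+s*L[:,0]+c*L[:,1],L[:,2]]
def fit(L,px,cam,p0,yaw=True):
    L=np.array(L)/1000; n=3 if yaw else 2
    g=lambda q:(project(world(np.r_[q,[0]*(3-n)],L),cam)-px).ravel()
    r=least_squares(g,p0[:n]); return np.r_[r.x,[0]*(3-n)],np.abs(r.fun).max()
E
cat > m.py <<'E'
from bench import viewer
from fit import *
import json
cam=viewer.get_calibration("top"); sc=viewer.get_calibration("scene")
def px(pts,s,o): return (np.array(pts)+.5)/s-.5+o
A=lambda p:px(p,4,(145,160)); B=lambda p:px(p,5,(330,160)); C=lambda p:px(p,2.75,(165,60))
binL=[(-92.5,62.5,34),(-92.5,-62.5,34),(92.5,62.5,65),(92.5,-62.5,65)]
T=dict(bend=([(-20.3,38.9,14.5),(-20.3,-38.9,14.5)],B([(300,212),(193,71)]),1),
 tee=([(46,0,14.5),(-46,0,14.5),(0,46,14.5)],A([(82,328),(143,177),(191,280)]),1),
 ferrule=([(0,0,4)],A([(454,158.5)]),0), nut=([(0,0,21)],B([(632,272)]),0), bottle=([(0,0,78)],A([(698,152)]),0),
 bin_bends=(binL,C([(46,283),(196,270),(16,52),(170,37)]),1), bin_tees=(binL,C([(226,271),(376,272),(228,35),(385,37)]),1),
 bin_ferrules=(binL,C([(416,251),(566,257),(417,21),(574,25)]),1), bin_nuts=(binL,C([(607,257),(763,261),(616,25),(774,29)]),1))
out={}
for k,(L,p,y) in T.items():
    best=min((fit(L,p,cam,[.6,0,w],y) for w in(0,1.57,3.1,-1.57)),key=lambda r:r[1]) if not k.startswith('bin') else fit(L,p,cam,[.7,0,0],y)
    out[k]=best[0].tolist(); print(k,best[0].round(4),best[1].round(2))
json.dump(out,open("poses.json","w"))
# overlays
a=np.linspace(0,2*np.pi,80); circ=lambda r,z:[(r*np.cos(t),r*np.sin(t),z) for t in a]
t=np.radians(np.linspace(-45,45,30))
seg=lambda p,q:[tuple(np.array(p)+(np.array(q)-p)*u) for u in np.linspace(0,1,50)]
M=dict(nut=circ(28,21)+circ(18,21)+circ(28,0),ferrule=circ(25.2,4.5)+circ(14.5,43),bottle=circ(21,0)+circ(18,78),
 tee=seg((-46,14.5,14.5),(46,14.5,14.5))+seg((-46,-14.5,14.5),(46,-14.5,14.5))+seg((-14.5,46,14.5),(14.5,46,14.5)),
 bend=[(-45+r*np.cos(u),r*np.sin(u),14.5) for r in(30.5,59.5) for u in t]+seg((-30.5,28.6,14.5),(-10,49.1,14.5))+seg((-30.5,-28.6,14.5),(-10,-49.1,14.5)))
wall=seg(binL[0],binL[1])+seg(binL[2],binL[3])+seg(binL[0],(-17.5,62.5,65))+seg((-17.5,62.5,65),binL[2])+seg(binL[1],(-17.5,-62.5,65))+seg((-17.5,-62.5,65),binL[3])+seg((-89,59,3),(-89,-59,3))
for n,cm,box in(("top",cam,(60,245,160,480)),("scene",sc,(145,365,90,410))):
    im=cv2.imread(f"pics/{n}0.png"); s=2.5; y0,y1,x0,x1=box
    im=cv2.resize(im[y0:y1,x0:x1],None,fx=s,fy=s,interpolation=cv2.INTER_CUBIC)
    for k,p in out.items():
        for u,v in (project(world(p,np.array(M.get(k,wall))/1000),cm)-(x0,y0)+.5)*s-.5:
            cv2.circle(im,(int(round(u)),int(round(v))),0,(0,0,255),-1)
    cv2.imwrite(f"pics/ov_{n}.png",im)
E
python3 m.py
```

```text
bend [ 0.4586 -0.1342  2.1692] 0.52
tee [0.403  0.3188 2.7638] 0.47
ferrule [0.4529 0.1259 0.    ] 0.0
nut [ 0.4042 -0.3211  0.    ] 0.0
bottle [ 0.441  -0.0086  0.    ] 0.0
bin_bends [0.6341 0.2427 0.0836] 1.31
bin_tees [ 0.6353  0.0814 -0.0476] 1.42
bin_ferrules [ 0.6443 -0.0747 -0.0491] 1.06
bin_nuts [ 0.6364 -0.2368 -0.0613] 1.37
```

View pics/ov_top.png

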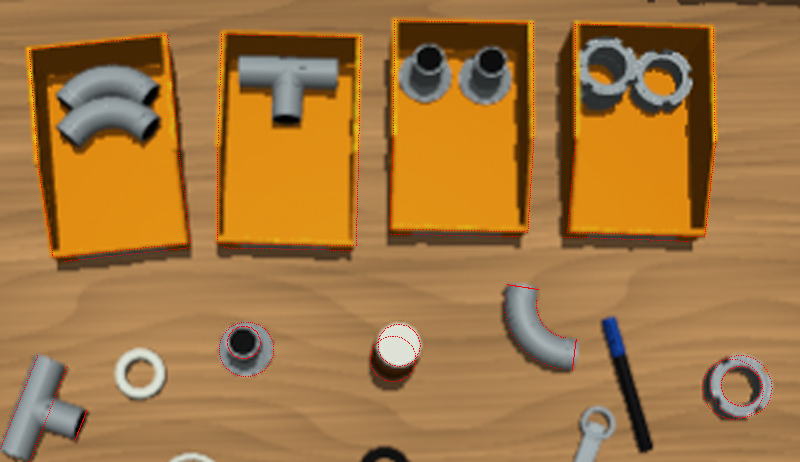

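View pics/ov_scene.png

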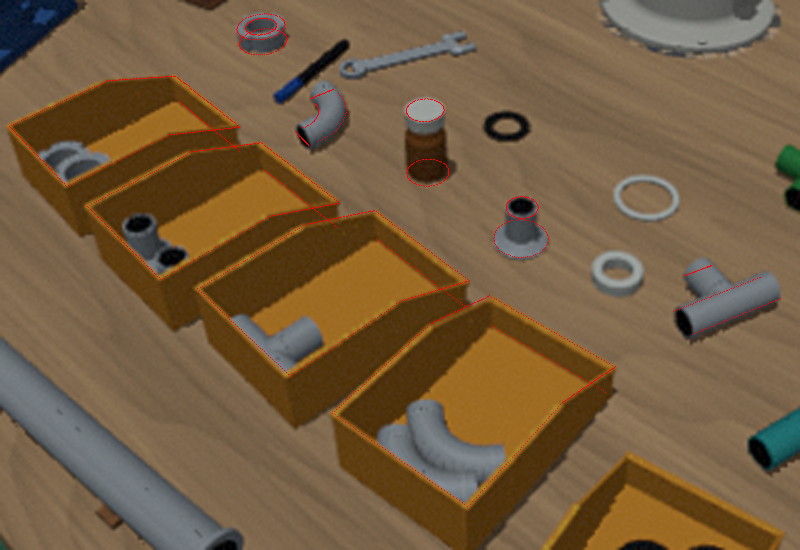

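The overlays match both views to within about 1 px, so the poses are good. The opened fingers (130 mm over backs) only fit diagonally in the bins, so next I'll optimise the placements for clearance and IK.

```bash
cat > plan.py <<'E'
from bench import manip
from fit import *
import json, itertools
P=json.load(open("poses.json"))
def ori(a): # tool down, closing axis at angle a
    c,s=np.cos(a),np.sin(a); return R.from_matrix(np.array([[-s,c,0],[c,s,0],[0,0,-1]]).T).as_quat()
rot=lambda a,L:np.asarray(L,float)@np.array([[np.cos(a),np.sin(a)],[-np.sin(a),np.cos(a)]])
ring=lambda r:[(r*np.cos(t),r*np.sin(t)) for t in np.linspace(0,6.28,40)]
seg=lambda p,q:[tuple(np.array(p)+(np.array(q)-p)*u) for u in np.linspace(0,1,12)]
fing=[(x,s*y) for s in(1,-1) for x in(-10,0,10) for y in np.linspace(46,65,6)]  # tool x,y (closing=y)
fing=[(y,x) for x,y in fing]                                                    # grip frame: closing = x
t=np.radians(np.linspace(-45,45,20))
bendO=[(-45+r*np.cos(u),r*np.sin(u)) for r in(30.5,59.5) for u in t]+seg((-30.5,28.6),(-10,49.1))+seg((-30.5,-28.6),(-10,-49.1))
teeO=seg((-46,14.5),(46,14.5))+seg((-46,-14.5),(46,-14.5))+seg((-14.5,46),(14.5,46))
ph=np.radians(12)
# grip in object frame: x,y,closing angle
G=dict(bend=(-45+45*np.cos(ph),45*np.sin(ph),ph),tee=(0,15.75,np.pi/2),ferrule=(0,0,None),nut=(0,0,np.radians(-15.6)))
O=dict(bend=bendO,tee=teeO,ferrule=ring(25.3),nut=ring(28))
lim=dict(bend=None,tee=27,ferrule=35,nut=31)
BIN=dict(bend='bin_bends',tee='bin_tees',ferrule='bin_ferrules',nut='bin_nuts')
ZP=dict(bend=.006,tee=.004,ferrule=.010,nut=.003)
def margin(k,cx,cy,th):
    gx,gy,ga=G[k]; ga=ga or 0
    o=rot(th-ga,np.array(O[k])-(gx,gy))+(cx,cy); f=rot(th,fing)+(cx,cy)
    A=np.r_[o,f]
    m=min((A[:,0]+89).min(),(59-np.abs(A[:,1])).min())
    if lim[k]: return min(m,(lim[k]-A[:,0]).min())
    d=(10+np.clip(np.abs(A[:,1])-28.6,0,None))-A[:,0]   # bend stock: slanted ends from (10,28.6) to (30,49)
    return min(m,d.min()/1.2)
if __name__=="__main__":
    D={}
    for k in G:
        b=P[BIN[k]]; p=P[k]; res=[]
        for q in(1,-1,3,-3):      # quadrants of closing angle in bin frame
            best=max(((margin(k,cx,cy,th),cx,cy,th) for cx in range(-50,-15,2) for cy in range(-8,9,2) for th in q//abs(q)*(np.pi if abs(q)==3 else 0)+(-1 if abs(q)==3 else 1)*(q//abs(q))*np.radians(np.arange(34,64,3))),key=lambda r:r[0])
            m,cx,cy,th=best
            pl=world(b,[(cx/1000,cy/1000,0)])[0]; al=th+b[2]
            pk=world(p,[(G[k][0]/1000,G[k][1]/1000,0)])[0]; ap=al if G[k][2] is None else p[2]+G[k][2]
            for fl in(0,np.pi):
                qs=[manip.solve_ik(np.r_[pt[:2],z],ori(a+fl)) for pt,a,z in((pk,ap,.15),(pk,ap,ZP[k]),(pl,al,.15),(pl,al,ZP[k]+.003))]
                ok=all(x is not None for x in qs)
                if ok: res.append((m,[*pk[:2],ap+fl,*pl[:2],al+fl],np.round([qs[0],qs[2]],2).tolist(),np.round([cx,cy,np.degrees(th)])))
        res.sort(key=lambda r:-r[0]); print(k)
        for r in res: print(round(r[0],1),r[3],r[2])
        D[k]=[(r[0],r[1],np.abs(np.array(r[2][1])-r[2][0]).max()) for r in res]
    json.dump(D,open("plan.json","w"))
E
python3 plan.py
```

```text
bend
3.4 [-34.   0.  49.] [[1.26, 0.61, -1.29, 2.04, 0.7, 1.04, 1.99], [0.14, 0.69, -0.83, 1.62, 0.56, 1.09, 0.1]]
3.4 [-34.   0.  49.] [[0.9, 0.35, -0.76, 2.05, 0.31, 0.86, -0.8], [-0.75, 0.57, 0.46, 1.65, -0.29, 0.99, -2.39]]
3.4 [ -34.    0. -131.] [[1.26, 0.61, -1.29, 2.04, 0.7, 1.04, 1.99], [-0.75, 0.57, 0.46, 1.65, -0.29, 0.99, -2.39]]
3.4 [ -34.    0. -131.] [[0.9, 0.35, -0.76, 2.05, 0.31, 0.86, -0.8], [0.14, 0.69, -0.83, 1.62, 0.56, 1.09, 0.1]]
2.1 [-32.  -2. -46.] [[1.26, 0.61, -1.29, 2.04, 0.7, 1.04, 1.99], [0.29, 0.83, -1.11, 1.61, 0.78, 1.21, -1.7]]
2.1 [-32.  -2. -46.] [[0.9, 0.35, -0.76, 2.05, 0.31, 0.86, -0.8], [0.36, 0.97, -1.31, 1.61, 0.96, 1.33, 1.34]]
-1.7 [-46.   0. 122.] [[1.26, 0.61, -1.29, 2.04, 0.7, 1.04, 1.99], [0.37, 0.95, -1.31, 1.64, 0.94, 1.31, 1.11]]
-1.7 [-46.   0. 122.] [[0.9, 0.35, -0.76, 2.05, 0.31, 0.86, -0.8], [0.29, 0.8, -1.1, 1.64, 0.76, 1.18, -1.92]]
tee
4.7 [-30.   0.  46.] [[-0.91, 0.31, 0.24, 2.01, -0.1, 0.84, -2.57], [0.53, 0.72, -1.03, 1.71, 0.68, 1.12, 0.05]]
4.7 [-30.   0.  46.] [[0.27, 0.68, -1.3, 1.98, 0.76, 1.09, -0.17], [-0.21, 0.48, 
[... 1833 characters left out ...]
, 0.18, 0.99, -2.21]]
5.3 [-30.   0. -46.] [[1.19, 0.41, -0.69, 1.95, 0.33, 0.9, 0.06], [0.75, 0.62, -0.59, 1.61, 0.39, 1.03, -0.83]]
5.3 [-30.   0. -46.] [[-0.34, 0.78, 1.36, 1.99, -0.86, 1.13, -2.01], [1.1, 0.97, -1.31, 1.6, 0.96, 1.34, 1.94]]
5.3 [-30.   0. 134.] [[1.19, 0.41, -0.69, 1.95, 0.33, 0.9, 0.06], [1.1, 0.97, -1.31, 1.6, 0.96, 1.34, 1.94]]
5.3 [-30.   0. 134.] [[-0.34, 0.78, 1.36, 1.99, -0.86, 1.13, -2.01], [0.75, 0.62, -0.59, 1.61, 0.39, 1.03, -0.83]]
5.3 [ -30.    0. -134.] [[1.19, 0.41, -0.69, 1.95, 0.33, 0.9, 0.06], [0.54, 0.56, -0.29, 1.62, 0.18, 0.99, -2.21]]
5.3 [ -30.    0. -134.] [[-0.34, 0.78, 1.36, 1.99, -0.86, 1.13, -2.01], [0.91, 0.71, -0.86, 1.61, 0.58, 1.1, 0.64]]
```

```bash
cat > pp.py <<'E'
from plan import *
from bench import manip, effector, viewer
Z=.15
def pick(k,i,f):
    px_,py,a,lx,ly,al=json.load(open("plan.json"))[k][i][1]
    manip.move_pose([px_,py,Z],ori(a))
    manip.servo_line([px_,py,ZP[k]],vel=.12); effector.close(f_grip=f)
    print(k,"gap",manip.current_finger_gap(),"F",manip.current_gripper_force())
    manip.servo_line([px_,py,Z],vel=.15); print("lift gap",manip.current_finger_gap(),"t",manip.current_clock())
    return lx,ly,al
def place(k,lx,ly,al):
    manip.move_pose([lx,ly,Z],ori(al)); manip.sleep(.2); f0=manip.current_force()[2]
    z=ZP[k]+.003
    manip.servo_line([lx,ly,z+.005],vel=.10)
    for d in(.003,.002,.001,.0005,0,-.0005,-.001):
        manip.servo_line([lx,ly,z+d],vel=.02); df=manip.current_force()-[0,0,f0]
        if df[2]>2.5: break
    print("touch d",d,"df",df.round(1),"tcp",np.round(manip.current_tool_pos()-[lx,ly,z],4))
    effector.open_jaws(); print("open gap",manip.current_finger_gap(),"force",manip.current_force().round(1))
    manip.servo_line([lx,ly,Z],vel=.15); print("t",manip.current_clock())
def best(k):
    D=json.load(open("plan.json"))[k]; return min((d[2],i) for i,d in enumerate(D) if d[0]>D[0][0]-.1)[1]
E
python3 - <<'E'
from pp import *
i=best("bend");print(i)
t=pick("bend",i,40); print(manip.current_force())
if .02<manip.current_finger_gap()<.04: place("bend",*t)
cv2.imwrite("pics/w1.png",viewer.get_image("top")[60:260,160:480,::-1].repeat(2,0).repeat(2,1))
E
```

```text
3
bend gap 0.028562082206780734 F 37.65477027744055
lift gap 0.02864159853500899 t 5.3417
[-1.05231881 -0.04694928 -1.48499217]
touch d -0.0005 df [-1.  -0.3  6.3] tcp [0.0001 0.0001 0.0001]
open gap 0.09187003859248401 force [-0.1  0.1 -0.9]
t 12.2583
```

View pics/w1.png

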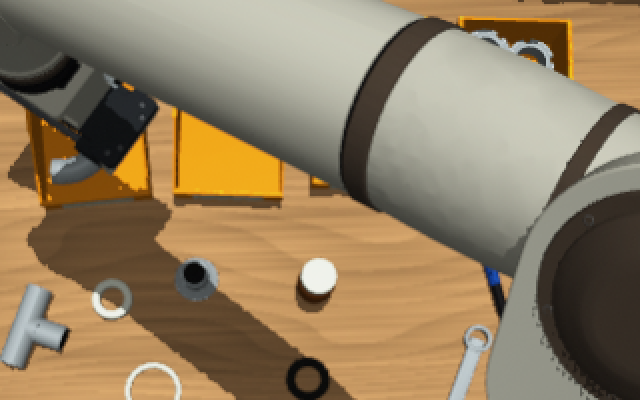

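The bend lies in its bin at about (75,168) in the crop, the touch-down and release forces were clean, and nothing else moved. Next come the tee and the ferrule, with a gap check on each.

```bash
python3 - <<'E'
from pp import *
for k,f,w in(("tee",35,.0605),("ferrule",40,.029)):
    t=pick(k,best(k),f)
    if abs(manip.current_finger_gap()-w)>.004: print("BAD GRASP"); break
    place(k,*t)
cv2.imwrite("pics/w2.png",viewer.get_image("scene")[145:405,70:440,::-1].repeat(2,0).repeat(2,1))
E
```

```text
tee gap 0.059887374581165984 F 34.95388627052307
lift gap 0.059960209632776894 t 16.2667
touch d -0.0005 df [-1.5 -1.3  7.4] tcp [0.0001 0.0001 0.0002]
open gap 0.0917540480671779 force [-0.1 -0.9 -0.3]
t 22.4833
ferrule gap 0.02834637434949218 F 39.99984562397003
lift gap 0.028010936046921352 t 26.5667
touch d -0.0005 df [-0.9  0.3  6.3] tcp [0.0001 0.     0.    ]
open gap 0.09171598323006769 force [-0.1  0.4  0. ]
t 32.9333
```

View pics/w2.png

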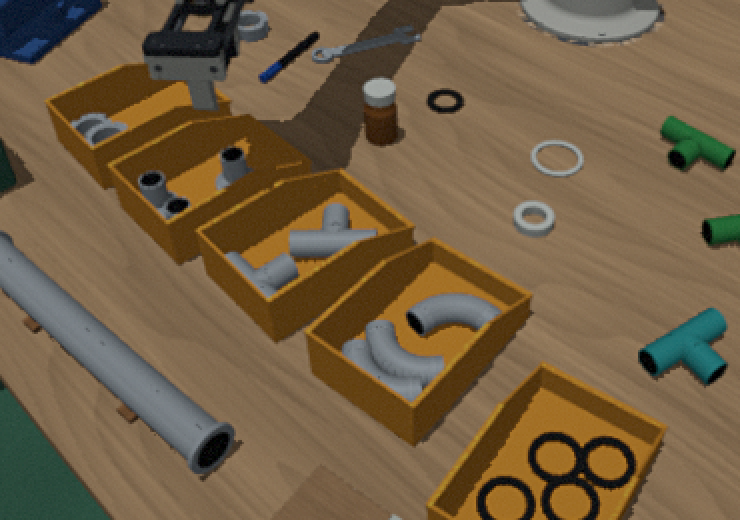

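The bend (450,312), tee (335,240) and ferrule (233,165) all lie or stand properly in their bins. The bottle (380,112) is still upright. The nut is next.

```bash
python3 - <<'E'
from pp import *
k="nut"; t=pick(k,best(k),40)
if abs(manip.current_finger_gap()-.056)<.004: place(k,*t); manip.move_pose([.279,-.587,.227],ori(np.pi/2-.44+np.pi/2-np.pi/2))
cv2.imwrite("pics/w3.png",viewer.get_image("top")[60:260,160:480,::-1].repeat(2,0).repeat(2,1)); print(manip.current_clock())
E
```

```text
nut gap 0.05414125463639786 F 39.98057739576325
lift gap 0.054308934749776654 t 37.4167
touch d -0.0005 df [-2.7  0.1  7.1] tcp [ 0.0001 -0.      0.0002]
open gap 0.09189579934189034 force [ 0.6 -0.2  0. ]
t 43.45
45.275
```

View pics/w3.png

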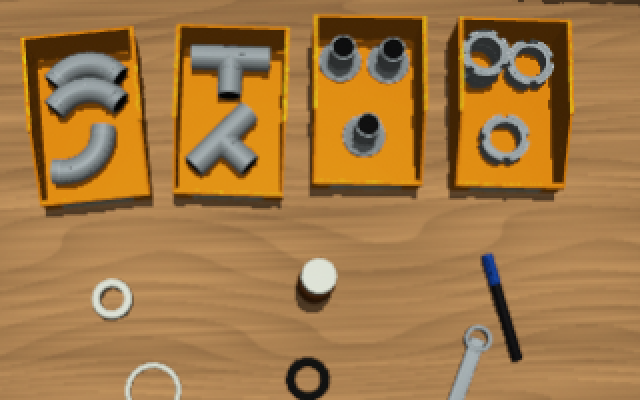

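All four fittings lie flat in their bins in front of the stock: bend (85,155), tee (222,142), ferrule (365,133) and nut (503,138). The bottle is standing at (318,280).

```bash
python3 -c "
from bench import manip
print(manip.hand_in())"
```

```text
the job is handed in; nothing more can be done
None
```

The bend, tee, ferrule and nut are each set down flat in their own bins in front of the stock, the bottle is still standing, and the job was handed in at about 45 s; no verdict came back.

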